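# Clamp a door profile in the drilling jig with its draw latch

## Task

A piece of grey door profile lies in the drilling jig on the desk, ready to be clamped: swing the jig's clamp bar shut against the profile, hook the draw latch's loop over the keeper on the bar so that its cross bar drops right down behind the keeper's lip, then press the red lever flat, past centre, so that it stays down by itself and holds the profile tight against the fence. Go gently and feel your way: do not ram the bar, set the loop on the keeper with light finger pressure only (well under 18 N), and stop pressing once the lever rests on its stop. Leave the tape measure, the masking tape and the pliers where they are.

Things in the scene. Friction and masses are not known exactly. Their poses are not given: they have to be found in the camera images.
- clamp_jig: Drilling jig fixed to the desk: plywood board 185 x 250 x 18 mm, aluminium fence, black drill guide, draw latch with red lever, swinging clamp bar. Origin on the desk; x points from the lever's end to the keeper (board from -100 to +85 mm), y along the fence (-125 to +125). Fence face at x -36; drill guide at x -56 to -6, y 9 to 39, up to z 92 mm.
- latch_pivot (a point): The latch lever's pivot pin, at x -30, y -85, z 68 mm in the jig's frame; the pin runs along the jig's y, and lever, loop and keeper all work in the upright plane y = -85 mm. The latch stands on a block 56 x 52 mm, top at z 51 mm. With the lever flat the loop's trunnion pin lies 20 mm to the -x side of the pivot and 1.6 mm below it.
- lever_turn (a joint): Latch lever, rad: 0 = flat on its rubber stop, pointing to the jig's -x; grows to 2.2 as its end is lifted up and over towards the keeper. Starts near upright, 1.4 to 1.62; stays by friction, sags below about 1. With the loop hooked it stands at 0.5 to 1.65. The loop's pull springs it open above 0.08 and holds it shut below.
- lever_grip (a point): Middle of the top face of the lever's red grip, 70 mm from the pivot, 9 mm off the line through it; 77 mm above the desk when flat. Grip 46 long, 22 wide, 15 mm thick, ending 90 mm from the pivot. Pressed here with the loop hooked, the lever takes 2 to 10 N, then almost nothing at the centre; on its stop the force climbs some 7 N per mm.
- latch_loop: Steel loop: two legs 5.6 mm thick, 33 mm apart, from the trunnion pin (origin, carried by the lever 20 mm from its pivot) to a cross bar 75 mm along x; y as the jig's. Turns easily about the trunnion: starts standing up on the keeper's side, 0.7 to 1.1 rad above level, and sinks when let go below about 0.6. Sprung legs give above 20 N, 2.5 N per mm.
- loop_bar (a point): Centre of the loop's cross bar: 7 mm thick, parallel to the jig's y, ending in two 10 mm balls that stand out beyond the legs, 53 mm over all. Grip it from above across the two balls, so that the loop can turn between the fingers; moving it takes the lever along.
- clamp_bar: Swinging aluminium bar, 28 mm wide, 20 mm high (top 44 mm above the desk), with a rubber pad. Origin on its upright pivot pin, 18 mm above the desk, at x 32, y 95 mm in the jig's frame; shut, its axes are the jig's. It runs 200 mm along its -y. On top near the end it carries the keeper.
- bar_face (a point): Point on the bar's outer face, 100 mm from its pin and 34 mm above the desk, opposite the pad: push here, along the bar frame's -x, to swing it shut. It takes about 2 N until the pad meets the profile and the profile the fence.
- keeper_mid (a point): Mark on the bar (x 2, y -180, z 50 mm in its frame): middle setting of the keeper's seat. Keeper, 20 mm wide, from -x to +x: leaning lip (flat top z 55 mm), slot with the seat under the lip (cross bar centre z 50), flat landing 8 to 26 mm beyond the seat (centre rides at z 58). It is set in slots: the seat lies up to 7.5 mm before or behind the mark along x. Find by feel where the bar drops in.
- bar_swing (a joint): Angle of the clamp bar, rad: 0 = shut, pad on the profile and profile against the fence; grows as its free end swings out to the jig's +x. Starts at 0.25 to 0.45; stays where left.
- workpiece: Grey door profile offcut, 58 x 75 x 55 mm, 0.1 kg, loose on the jig's board (z 18 mm) between fence and bar. Origin under its middle; flat side (x -29 mm) to the fence, the pad meets the other at x +21. Starts 1.5 to 4 mm off the fence; pushed home by the bar its origin is at x -7 mm in the jig's frame, y about 11.
- tape_measure: Yellow tape measure, 37 x 83 x 64 mm, standing on the desk; a bystander. Origin under its middle.
- masking_tape: Roll of masking tape, 69 mm across, 24 mm high; a bystander. Origin under its middle.
- pliers: Pliers with red handles, 58 x 178 x 12 mm, lying on the desk; a bystander. Origin under its middle.
There are look-alikes about, which are no part of the job. What is meant by the workpiece is not green, and is the larger of those in its own colour.

How it is judged:
On the way, in this order (a step that is already met when the one before it is completed fails the run):
1. the clamp bar is swung shut against the profile (value of joint bar_swing below 0.035 rad), for 0.2 s.
2. the loop's cross bar is down behind the keeper's lip, with the lever not yet flat (z of loop_bar in the frame of clamp_bar below 0.0525 m and x of loop_bar in the frame of clamp_bar between -0.0075 and 0.0145 m and value of joint lever_turn above 0.2 rad), for 0.2 s.
At the end, for the whole second after the job is handed in: Lever flat by itself (within 0.05 rad); cross bar down in the keeper's seat, pulling over 15 N; clamp bar shut (within 0.03 rad), pressing on the profile with over 20 N; profile upright (within 0.08 rad), at rest and against the fence (within 1.5 mm) (value of joint lever_turn below 0.05 rad and value of joint bar_swing below 0.03 rad and z of loop_bar in the frame of clamp_bar below 0.0525 m and x of loop_bar in the frame of clamp_bar between -0.0075 and 0.0145 m and contact force between latch_loop and clamp_bar above 15 N and contact force between clamp_bar and workpiece above 20 N and x of workpiece in the frame of clamp_jig below -0.0055 m and angle between workpiece's own z axis and vertical below 0.08 rad and linear speed of workpiece below 0.02 m/s); the robot touches nothing.
It fails at once if the clamp bar is pushed by the gripper with more than 25 N (contact force between the fingers and clamp_bar above 25 N).
It fails at once if the loop, while the gripper touches it, is pressed against the keeper with more than 18 N (contact force between the fingers and latch_loop above 0.5 N and contact force between latch_loop and clamp_bar above 18 N).
It fails at once if the lever is pressed by the gripper with more than 30 N (contact force between the fingers and latch_lever above 30 N and contact force between the fingers and latch_loop below 0.5 N).
It fails at once if the tape measure, the masking tape or the pliers are moved by more than 30 mm (distance of any of tape_measure, masking_tape, pliers from where it was at the start of the episode above 0.03 m).
It also fails if it takes over 72 s, if anything falls off the work surface, if the arm or the gripper's body presses on something with over 40 N, if the wrist force passes 120 N, or if a joint passes its speed limit or range.

## Robot

A 6-joint arm with a two-finger parallel gripper is mounted at the origin on a cart in front of the work surface, level with it; the furniture and walls round the work are solid. World frame = base frame: x ahead of the robot, y to its left, z up, the work surface at z = 0. Lengths are in m, angles in rad, forces in N, time in s.
With the tool pointing down it reaches from about 0.25 to 0.775 m from the base axis. Payload 4 kg.
Tool frame: the origin (TCP) lies midway between the tips of the shut fingers; the grasp point (between the pads) lies 19 mm behind it; y points along the fingers, x is the direction in which the jaws open and shut, and the axes are right-handed (so a half turn about y gives the same grasp; the last joint's range is limited). The gripper opens to 94 mm and grips with 3 to 60 N. Pads are 16 mm wide; open, the fingers measure 119 mm over their backs; the gripper's body (75 mm by 177 mm) begins 78 mm behind the grasp point.
Start: joints at [1.013, 0.087, 1.371, -0, 1.684, -0.103], TCP at [0.242, 0.494, 0.206] pointing down, gripper open.
Joint ranges: [-3.1, 3.1], [-0.76, 2.03], [0.27, 2.55], [-1.08, 4.22], [0.17, 2.65], [-2.57, 2.57]. Speed limits (rad/s): [2.79, 2.79, 3.14, 3.14, 3.14, 3.14].

## Interface

Orientations are given as [roll, pitch, yaw] about the fixed x, y, z axes, in that order (R = Rz(yaw) Ry(pitch) Rx(roll)).
In Python, from bench import robot, snapshot, camera_info, ticket gives the robot as it stands.
- The arm moves only by the shell command python3 -m creep 'ROWS'. ROWS is JSON, a list of rows, each an object with "slide": the shift along the tool's x, y, z in mm, a list of three; "roll": the turn about the tool's y in degrees; "grip": the closure, from 0 (fully open) to 1 (shut). In form: [{"slide": [x, y, z], "roll": roll, "grip": grip}, ...]. A call has 1 to 20 rows; each row is the pose to reach, as a shift and turn from the pose commanded when the call began, along the tool's axes at that moment; what a row does not reach only later rows make up. A row lasts 1/12 s, in which the tool goes at most 41.7 mm and 7.16 degrees, less where a joint would pass 70% of its speed; a pose out of reach is approached as far as the arm can. A call with a gripper value outside its range is refused whole. The fingers move at their own pace and stop on an object; the grip force is fixed at half the most. Time passes only in rows, so rows that repeat a pose let the fingers close. It gives the time, the measured TCP pose, the force and the opening at its end, in the units of the state.
- robot.get_obs(): the state, without advancing time (a new reading comes with each control period).
- snapshot(name): name is "scene" or "top" or "wrist"; returns the picture (384x512x3 uint8, red, green, blue); there is no depth.
- camera_info(name): a dict with "fx", "fy", "cx", "cy" (pixels), "cam_to_world" (4x4, takes a point from camera to world coordinates). Camera axes: x right, y down, z forward; pixel columns grow to the right and rows downward; lengths in m; the calibration is good to about 2 mm. A picture is of the moment at which its call begins: read the wrist's pose just before it. camera_info takes no time and is no camera call; for the wrist camera it gives the pose at the moment of the call.
- ticket.close_job(): hands the job in, once; it reports no verdict.
The state is a dict: "time": time; "joint_positions": joint angles; "qvel": joint speeds; "joint_torque": joint torques, N m; "tool_pos": TCP position; "ee_rot": TCP orientation; "wrist_force": force on the tool from outside, world axes, zero at the start; "wrist_torque": the same for the moment, N m; "width": finger opening in m.
Only numpy, scipy, OpenCV 4.12 (cv2) and the standard library are available. Lean on these libraries where they do the work, as an engineer would, in place of code of your own. Each camera call takes 0.05 s, during which the arm holds its last target.

## Working session

There is one attempt and no reset: what is moved stays moved. The work goes in short steps, Python scripts to look and compute and a shell command to move; the robot and the scene stay as the last step left them, time stands still between calls to the robot, and variables do not carry over. Pictures are saved under pics/ and viewed, and the job is handed in when it is done.

```bash
ls; mkdir -p pics
python3 - <<'E'
from bench import robot,snapshot,camera_info
import cv2
print(robot.get_obs())
for n in ["scene","top","wrist"]:
    c=camera_info(n); print(n,c)
    im=snapshot(n); cv2.imwrite(f"pics/{n}0.png",im[:,:,::-1])
E
```

```text
pics
{'time': 0.0, 'joint_positions': array([ 1.01290097e+00,  8.79220444e-02,  1.37226226e+00, -5.41677218e-05,
        1.68361338e+00, -1.03114064e-01]), 'qvel': array([-0.00010645,  0.00089476, -0.00155951,  0.00047877, -0.00080863,
        0.00209262]), 'joint_torque': array([ 1.28239490e-04, -3.40174592e+01, -3.02433372e+01,  7.17142364e-02,
        3.29215906e-02, -1.77108714e-04]), 'tool_pos': array([0.241324  , 0.49360132, 0.20431815]), 'ee_rot': array([-1.57062291,  0.00219887,  1.11600919]), 'wrist_force': array([-0.32881865,  0.04791441, -0.22923971]), 'wrist_torque': array([-0.00418432,  0.04502964,  0.01212293]), 'width': 0.09399150126055314}
scene {'fx': 499.57602636994767, 'fy': 499.57602636994767, 'cx': 246.38820191180722, 'cy': 193.5250087209815, 'cam_to_world': array([[-0.90256618,  0.34543267, -0.25700302,  0.90023868],
       [ 0.43035118,  0.74198593, -0.51405713,  0.851552  ],
       [ 0.01312049, -0.57457214, -0.81834877,  1.30708797],
       [ 0.        ,  0.        ,  0.        ,  1.        ]])}
top {'fx': 427.69867554435524, 'fy': 427.69867554435524, 'cx': 248.95436201166152, 'cy': 193.08932056905297, 'cam_to_world': array([[-0.02763692, -0.98978203,  0.13988475,  0.33699361],
       [-0.99936034,  0.03053518,  0.01861486,  0.08078467],
       [-0.02269606, -0.13928081, -0.9899928 ,  1.16761806],
       [ 0.        ,  0.        ,  0.        ,  1.        ]])}
wrist {'fx': 284.1709780132206, 'fy': 284.1709780132206, 'cx': 248.73194462464517, 'cy': 192.8156664728487, 'cam_to_world': array([[ 0.44016184,  0.87420634,  0.20498985,  0.1819476 ],
       [ 0.89791336, -0.42776662, -0.10376566,  0.52341666],
       [-0.00302479,  0.22973681, -0.97324809,  0.38343431],
       [ 0.        ,  0.        ,  0.        ,  1.        ]])}
```

View pics/scene0.png

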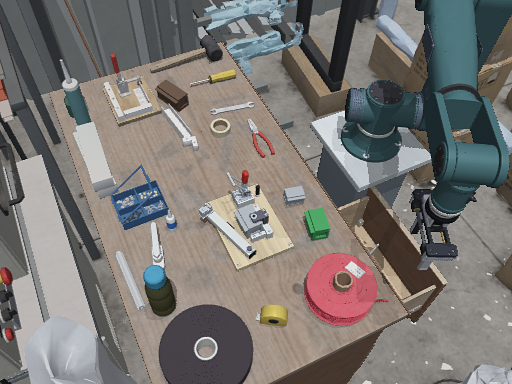

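View pics/top0.png

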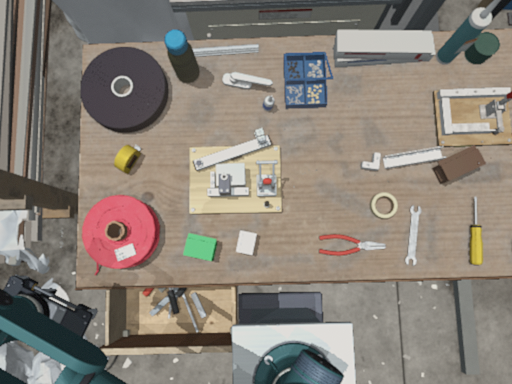

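View pics/wrist0.png

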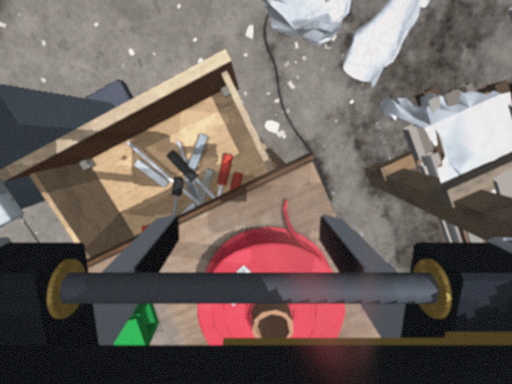

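Run:
```python
import cv2
im=cv2.imread("pics/top0.png")
cv2.imwrite("pics/top0z.png",cv2.resize(im[120:226,176:296],None,fx=6,fy=5.6,interpolation=cv2.INTER_CUBIC)[:,:])
im=cv2.imread("pics/scene0.png")
cv2.imwrite("pics/scene0z.png",cv2.resize(im[160:275,190:300],None,fx=5,fy=5,interpolation=cv2.INTER_CUBIC))
```

```text
(no output)
```

View pics/top0z.png

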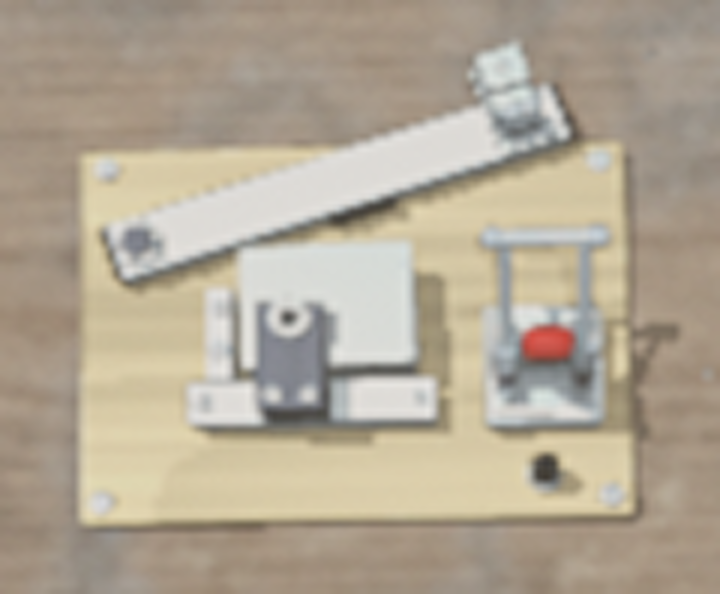

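View pics/scene0z.png

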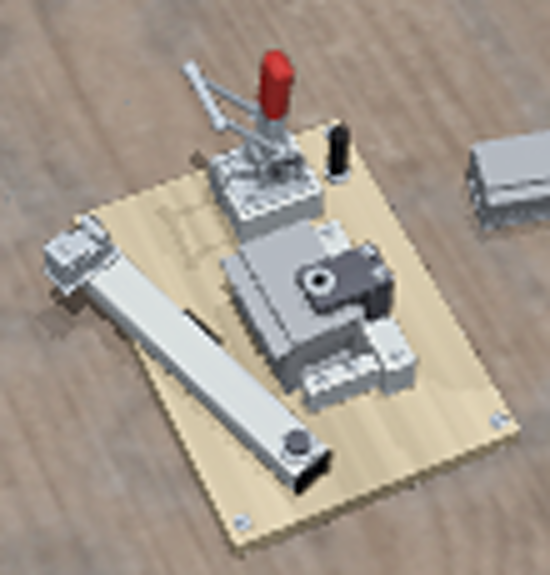

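```bash
cat > h.py <<'E'
import numpy as np
from scipy.optimize import least_squares
import json
def proj(c,P):
    T=np.linalg.inv(c["cam_to_world"]); P=np.atleast_2d(P); q=P@T[:3,:3].T+T[:3,3]
    return np.c_[c["fx"]*q[:,0]/q[:,2]+c["cx"],c["fy"]*q[:,1]/q[:,2]+c["cy"]]
def ray(c,u,v,z):
    M=c["cam_to_world"]; d=M[:3,:3]@[(u-c["cx"])/c["fx"],(v-c["cy"])/c["fy"],1]; o=M[:3,3]
    return o+d*(z-o[2])/d[2]
def tri(obs):
    A=[];b=[]
    for c,u,v in obs:
        M=c["cam_to_world"]; d=M[:3,:3]@[(u-c["cx"])/c["fx"],(v-c["cy"])/c["fy"],1]; d/=np.linalg.norm(d)
        P=np.eye(3)-np.outer(d,d); A.append(P); b.append(P@M[:3,3])
    A=np.vstack(A);b=np.hstack(b); x=np.linalg.lstsq(A,b,rcond=None)[0]
    return x,np.linalg.norm(A@x-b)
def J(p,q): # jig->world, p=(x,y,yaw)
    q=np.atleast_2d(q); c,s=np.cos(p[2]),np.sin(p[2])
    return np.c_[p[0]+c*q[:,0]-s*q[:,1],p[1]+s*q[:,0]+c*q[:,1],q[:,2]]
E
cat > fit.py <<'E'
from h import *
from bench import camera_info
t=camera_info("top"); s=camera_info("scene")
C=np.array([[.085,.125,.018],[.085,-.125,.018],[-.1,-.125,.018],[-.1,.125,.018]])
zt=lambda a:np.array([[176+(x+.5)/6-.5,120+(y+.5)/5.6-.5] for x,y in a])
zs=lambda a:np.array([[190+(x+.5)/5-.5,160+(y+.5)/5-.5] for x,y in a])
T=zt([(82,155),(622,145),(635,517),(82,525)])
S=zs([(235,545),(80,218),(340,122),(520,430)])
def f(p,which):
    r=[]
    if 't' in which: r.append((proj(t,J(p,C))-T).ravel())
    if 's' in which: r.append((proj(s,J(p,C))-S).ravel())
    return np.hstack(r)
for w in ['t','s','ts']:
    r=least_squares(f,[.4,.08,0],args=(w,),x_scale=[.1,.1,.1]); print(w,r.x,np.round(r.fun,2))
p=r.x
for n,q in dict(pin=[.032,.095,.044],piv=[-.03,-.085,.068],block=[-.03,-.085,.051]).items(): print(n,J(p,q),proj(t,J(p,q)),proj(s,J(p,q)))
print("pin top meas",ray(t,*zt([(140,240)])[0],.046),ray(s,*zs([(298,440)])[0],.046))
b=tri([(t,*zt([(545,237)])[0]),(s,*zs([(207,97)])[0])]); print("loopbar",b, "jig",J([0,0,-p[2]],b[0]-[p[0],p[1],0]))
g=tri([(t,*zt([(548,340)])[0]),(s,*zs([(277,60)])[0])]); print("grip end",g,"jig",J([0,0,-p[2]],g[0]-[p[0],p[1],0]))
e=ray(t,*zt([(560,88)])[0],.044);e2=ray(t,*zt([(572,135)])[0],.044); print("bar end corners",e,e2,J([0,0,-p[2]],(e+e2)/2-[p[0],p[1],0]))
E
python3 fit.py
```

```text
t [ 0.54661746  0.14018573 -0.01126468] [-0.1  -0.2   0.38 -0.37  0.03  0.13 -0.32  0.41]
s [ 0.54642445  0.14447984 -0.01994811] [ 0.05  0.56 -1.29 -0.56  0.57 -0.73  0.66  0.41]
ts [ 0.54642521  0.14187188 -0.01485636] [-0.6  -0.27 -0.11 -0.12 -0.72  0.38 -1.07  0.33 -0.07 -0.15 -1.75 -1.02
 -0.04 -1.38  0.34 -0.51]
pin [[0.57983298 0.23638601 0.044     ]] [[198.0761218  163.64854521]] [[249.13600077 248.85076492]]
piv [[0.51516577 0.05732693 0.068     ]] [[265.6594583 183.9012816]] [[242.94022366 190.11781667]]
block [[0.51516577 0.05732693 0.051     ]] [[265.55668702 184.93437792]] [[242.8988849  193.32733391]]
pin top meas [0.582617   0.23381177 0.046     ] [0.57841273 0.23377365 0.046     ]
loopbar (array([0.55524964, 0.05632675, 0.14675134]), np.float64(0.002216583311338212)) jig [[ 0.0100943  -0.08540459  0.14675134]]
grip end (array([0.50919883, 0.0561698 , 0.15592468]), np.float64(0.0006226125248716861)) jig [[-0.03594909 -0.08624565  0.15592468]]
bar end corners [0.65171912 0.04362335 0.044     ] [0.62827207 0.03903692 0.044     ] [[ 0.09505369 -0.09914058  0.044     ]]
```

Run:
```python
from h import *
from bench import camera_info
t=camera_info("top"); s=camera_info("scene")
print("bottle top",tri([(t,174,36),(s,155,269)]),"base",ray(s,163,310,0), "glue",tri([(t,268,97),(s,169,214)]))
# start->approach: slide in tool axes
p=np.array([.5465,.1405,-.013])
tgt=J(p,[.112,0,.034])[0]; print(tgt)
cur=np.array([.2413,.4936,.2043]);yaw=1.116
d=tgt-cur;c,s_=np.cos(yaw),np.sin(yaw)
print("tool slide mm",1e3*np.array([c*d[0]+s_*d[1],-d[2],-s_*d[0]+c*d[1]]), "roll",np.degrees(yaw+.013))
```

```text
bottle top (array([0.85436434, 0.26905277, 0.21133104]), np.float64(0.00399676618758541)) base [0.86489221 0.28613051 0.        ] glue (array([0.74960854, 0.04373775, 0.06913662]), np.float64(0.0010114102930378665))
[0.65849054 0.13904404 0.034     ]
tool slide mm [-135.25234001  170.3        -530.53244577] roll 64.68693507026994
```

```bash
python3 -m creep '[{"slide":[-10,0,-38],"roll":5,"grip":1},{"slide":[-20,0,-76],"roll":10,"grip":1},{"slide":[-30,0,-114],"roll":15,"grip":1},{"slide":[-39,0,-152],"roll":20,"grip":1},{"slide":[-48,0,-190],"roll":25,"grip":1},{"slide":[-58,0,-228],"roll":30,"grip":1},{"slide":[-68,0,-266],"roll":35,"grip":1},{"slide":[-77,0,-304],"roll":40,"grip":1},{"slide":[-87,0,-342],"roll":45,"grip":1},{"slide":[-97,0,-380],"roll":50,"grip":1},{"slide":[-107,0,-418],"roll":55,"grip":1},{"slide":[-116,0,-456],"roll":60,"grip":1},{"slide":[-126,0,-494],"roll":64.7,"grip":1},{"slide":[-131,0,-515],"roll":64.7,"grip":1},{"slide":[-135,0,-530],"roll":64.7,"grip":1},{"slide":[-135,0,-530],"roll":64.7,"grip":1},{"slide":[-135,0,-530],"roll":64.7,"grip":1}]'
python3 - <<'E'
from bench import snapshot,camera_info
import cv2
for n in ["top","wrist"]:
    cv2.imwrite(f"pics/{n}1.png",snapshot(n)[:,:,::-1])
E
```

```text
time: 1.57
tool_pos: [0.6583, 0.1396, 0.2044]
ee_rot: [-1.57, 0.002, -0.014]
wrist_force: [-0.7, -0.4, 0.0]
width: 0.0005
```

View pics/wrist1.png

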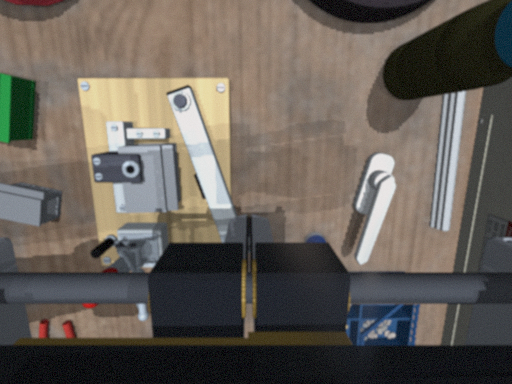

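View pics/top1.png

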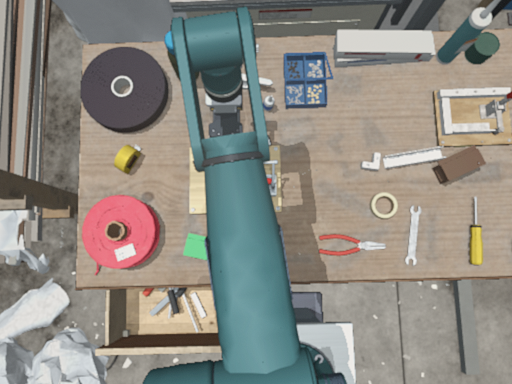

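Run:
```python
from h import *
from bench import camera_info
w=camera_info("wrist")
p=np.array([.5465,.1405,-.013])
print(proj(w,J(p,[[-.1,.125,.018],[.085,.125,.018],[.032,.095,.046],[-.036,.075,.04]])))
print(ray(w,78.5,78.5,.018),ray(w,229.5,77,.018),ray(w,181,100,.046))
print(J(p,[[-.1,.125,.018],[.085,.125,.018],[.032,.095,.046]]))
```

```text
[[ 74.58285236  77.50765831]
 [227.49890041  77.44794726]
 [179.55186048 101.53970303]
 [123.8517377  119.8052023 ]]
[0.45270445 0.26560185 0.018     ] [0.6355515  0.26485951 0.018     ] [0.58149368 0.23672349 0.046     ]
[[0.4481334  0.2667894  0.018     ]
 [0.63311777 0.26438447 0.018     ]
 [0.57973226 0.23507598 0.046     ]]
```

```bash
python3 -m creep '[{"slide":[2,40,0],"roll":0,"grip":1},{"slide":[4,80,0],"roll":0,"grip":1},{"slide":[4,120,0],"roll":0,"grip":1},{"slide":[4,150,0],"roll":0,"grip":1},{"slide":[4,170,0],"roll":0,"grip":1},{"slide":[4,171,0],"roll":0,"grip":1},{"slide":[4,171,0],"roll":0,"grip":1}]' && python3 -m creep '[{"slide":[-6,0,0],"roll":0,"grip":1},{"slide":[-12,0,0],"roll":0,"grip":1},{"slide":[-17,0,0],"roll":0,"grip":1},{"slide":[-20,0,0],"roll":0,"grip":1},{"slide":[-23,0,0],"roll":0,"grip":1},{"slide":[-26,0,0],"roll":0,"grip":1},{"slide":[-29,0,0],"roll":0,"grip":1},{"slide":[-32,0,0],"roll":0,"grip":1},{"slide":[-35,0,0],"roll":0,"grip":1}]'
```

```text
time: 2.25
tool_pos: [0.6607, 0.1411, 0.0335]
ee_rot: [-1.571, 0.003, -0.011]
wrist_force: [0.5, 0.4, 1.2]
width: 0.0003
time: 3.0
tool_pos: [0.6285, 0.1397, 0.0356]
ee_rot: [-1.572, -0.003, -0.014]
wrist_force: [3.0, -2.0, 3.1]
width: 0.0004
```

```bash
python3 -m creep '[{"slide":[-2,0,0],"roll":0,"grip":1},{"slide":[-4,0,0],"roll":0,"grip":1},{"slide":[-6,0,0],"roll":0,"grip":1},{"slide":[-8,0,0],"roll":0,"grip":1},{"slide":[-10,0,0],"roll":0,"grip":1},{"slide":[-12,0,0],"roll":0,"grip":1}]' && python3 -m creep '[{"slide":[-1,0,0],"roll":0,"grip":1},{"slide":[-2,0,0],"roll":0,"grip":1},{"slide":[-3,0,0],"roll":0,"grip":1}]' &&  python3 -m creep '[{"slide":[-1,0,0],"roll":0,"grip":1},{"slide":[-2,0,0],"roll":0,"grip":1}]'
```

```text
time: 3.5
tool_pos: [0.6154, 0.1404, 0.0346]
ee_rot: [-1.571, -0.0, -0.013]
wrist_force: [2.5, -3.6, 4.1]
width: 0.0008
time: 3.75
tool_pos: [0.6121, 0.141, 0.0342]
ee_rot: [-1.57, 0.0, -0.013]
wrist_force: [1.9, -1.2, 1.4]
width: 0.0006
time: 3.92
tool_pos: [0.6097, 0.1414, 0.0336]
ee_rot: [-1.57, 0.002, -0.013]
wrist_force: [2.9, -0.6, 0.4]
width: 0.0002
```

```bash
python3 -m creep '[{"slide":[-1,0,0],"roll":0,"grip":1},{"slide":[-2,0,0],"roll":0,"grip":1}]'; python3 -m creep '[{"slide":[-0.5,0,0],"roll":0,"grip":1},{"slide":[-1,0,0],"roll":0,"grip":1}]'
```

```text
time: 4.08
tool_pos: [0.6079, 0.141, 0.0337]
ee_rot: [-1.57, 0.001, -0.013]
wrist_force: [2.1, -0.6, -0.6]
width: 0.0007
time: 4.25
tool_pos: [0.6069, 0.1409, 0.0337]
ee_rot: [-1.571, 0.001, -0.013]
wrist_force: [2.9, -0.6, -1.1]
width: 0.0003
```

Run:
```python
from bench import snapshot,camera_info
import cv2
im=snapshot("scene"); cv2.imwrite("pics/scene2.png",cv2.resize(im[150:290,180:320,::-1],None,fx=4,fy=4,interpolation=cv2.INTER_CUBIC))
```

```text
(no output)
```

View pics/scene2.png

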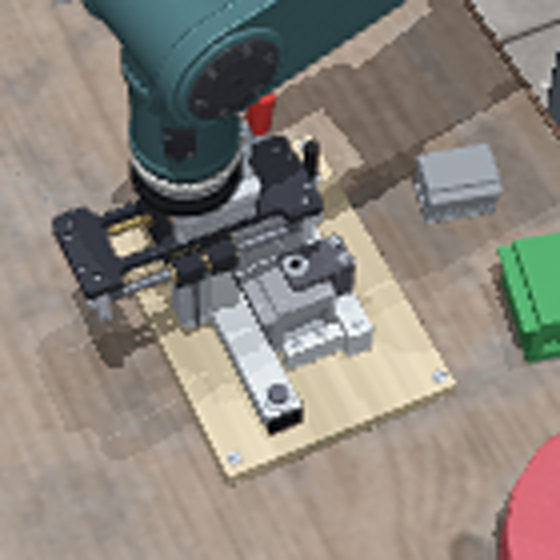

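```bash
for i in 1; do :; done; python3 -m creep '[{"slide":[-0.5,0,0],"roll":0,"grip":1},{"slide":[-1,0,0],"roll":0,"grip":1}]'; python3 -m creep '[{"slide":[-0.5,0,0],"roll":0,"grip":1},{"slide":[-1,0,0],"roll":0,"grip":1}]'
```

```text
time: 4.47
tool_pos: [0.6068, 0.1409, 0.0339]
ee_rot: [-1.57, -0.001, -0.013]
wrist_force: [4.3, 0.1, -3.5]
width: 0.0005
time: 4.63
tool_pos: [0.6066, 0.1409, 0.0341]
ee_rot: [-1.57, -0.003, -0.013]
wrist_force: [6.4, 0.3, -5.9]
width: 0.0005
```

```bash
python3 -m creep '[{"slide":[-0.5,0,0],"roll":0,"grip":1},{"slide":[-1,0,0],"roll":0,"grip":1},{"slide":[-1,0,0],"roll":0,"grip":1}]'; python3 -m creep '[{"slide":[-0.5,0,0],"roll":0,"grip":1},{"slide":[-1,0,0],"roll":0,"grip":1},{"slide":[-1,0,0],"roll":0,"grip":1}]'
```

```text
time: 4.88
tool_pos: [0.6066, 0.1408, 0.0342]
ee_rot: [-1.57, -0.005, -0.014]
wrist_force: [8.9, 0.6, -7.7]
width: 0.0007
time: 5.13
tool_pos: [0.6066, 0.1408, 0.0343]
ee_rot: [-1.57, -0.007, -0.014]
wrist_force: [10.8, 0.5, -7.4]
width: 0.0002
```

```bash
python3 -m creep '[{"slide":[1,0,0],"roll":0,"grip":1},{"slide":[3,0,0],"roll":0,"grip":1},{"slide":[10,0,0],"roll":0,"grip":1},{"slide":[25,0,0],"roll":0,"grip":1},{"slide":[30,-40,0],"roll":0,"grip":1},{"slide":[30,-80,0],"roll":0,"grip":1},{"slide":[30,-120,0],"roll":0,"grip":1},{"slide":[30,-160,0],"roll":0,"grip":0.8},{"slide":[30,-200,0],"roll":7,"grip":0.5},{"slide":[20,-215,-10],"roll":14,"grip":0.2},{"slide":[10,-215,-20],"roll":21,"grip":0},{"slide":[0,-215,-30],"roll":28,"grip":0},{"slide":[-10,-215,-40],"roll":35,"grip":0},{"slide":[-20,-215,-50],"roll":42,"grip":0},{"slide":[-30,-215,-60],"roll":49,"grip":0},{"slide":[-40,-215,-70],"roll":56,"grip":0},{"slide":[-50,-215,-76],"roll":63,"grip":0},{"slide":[-60,-215,-82],"roll":70,"grip":0},{"slide":[-70,-215,-83],"roll":77,"grip":0},{"slide":[-76,-215,-83],"roll":84,"grip":0}]'; python3 -m creep '[{"slide":[0,0,0],"roll":6,"grip":0},{"slide":[0,0,0],"roll":6,"grip":0},{"slide":[0,0,0],"roll":6,"grip":0}]';python3 - <<'E'
from bench import snapshot,camera_info,robot
import cv2,pickle
w=camera_info("wrist");im=snapshot("wrist");print(robot.get_obs()["tool_pos"],robot.get_obs()["ee_rot"])
pickle.dump(w,open("w3.pkl","wb"))
cv2.imwrite("pics/wrist3.png",cv2.resize(im[:,:,::-1],None,fx=1.5,fy=1.5))
E
```

```text
time: 6.8
tool_pos: [0.5246, 0.0586, 0.2498]
ee_rot: [-1.573, 0.001, -1.486]
wrist_force: [-0.4, -0.5, -0.8]
width: 0.0839
time: 7.05
tool_pos: [0.5258, 0.0589, 0.2496]
ee_rot: [-1.572, 0.0, -1.581]
wrist_force: [-0.2, 0.0, -0.2]
width: 0.094
[0.52600535 0.0589215  0.24950693] [-1.57190712e+00  3.56454434e-04 -1.58127825e+00]
```

View pics/wrist3.png

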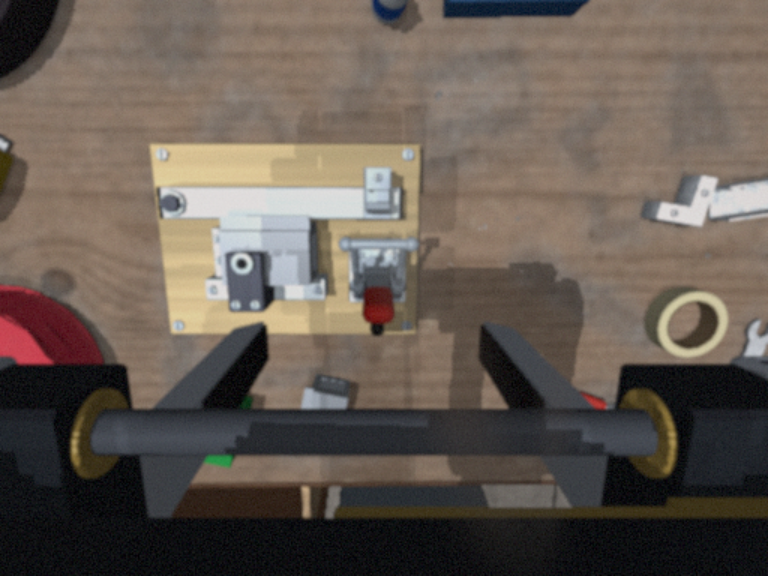

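Run:
```python
from bench import snapshot,camera_info,robot
import cv2,pickle
im=snapshot("wrist")
cv2.imwrite("pics/wrist4.png",cv2.resize(im[85:235,90:290,::-1],None,fx=4,fy=4,interpolation=cv2.INTER_CUBIC))
```

```text
(no output)
```

View pics/wrist4.png

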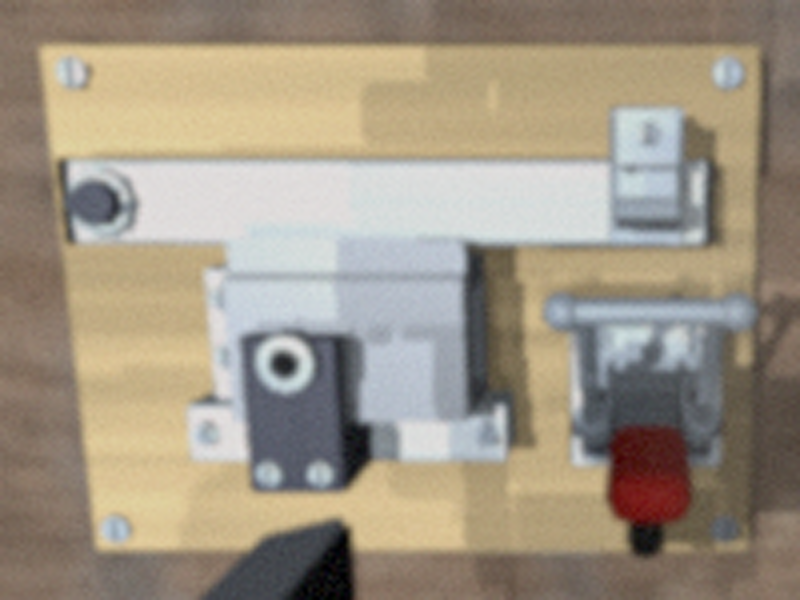

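Run:
```python
from h import *
import pickle
from bench import camera_info
w=camera_info("wrist")
z=lambda x,y:(90+(x+.5)/4-.5,85+(y+.5)/4-.5)
for n,x,y,h in [("board TL",40,45,.018),("TR",757,45,.018),("BL",95,550,.018),("BR",747,552,.018),("far edge",648,108,.073),("step",648,167,.073),("lip near",648,222,.073),("lip near low",648,222,.044),("keeper L",612,140,.073),("keeper R",684,140,.073),("bar far edge L",200,160,.044),("bar near edge",200,243,.044),("bar far R",580,160,.044),("ball L",560,312,.147),("ball R",740,312,.147),("bar R end",712,200,.044),("pin",95,203,.05)]:
    print(n,np.round(1e3*ray(w,*z(x,y),h),1))
```

```text
board TL [634.2 262.3  18. ]
TR [631.3  16.3  18. ]
BL [451.6 265.7  18. ]
BR [447.8  17.8  18. ]
far edge [608.4  54.5  73. ]
step [591.1  54.7  73. ]
lip near [574.6  54.9  73. ]
lip near low [573.2  54.6  44. ]
keeper L [599.2  65.5  73. ]
keeper R [599.   43.7  73. ]
bar far edge L [595.  201.6  44. ]
bar near edge [568.1 204.3  44. ]
bar far R [593.5  76.7  44. ]
ball L [556.6  77.7 147. ]
ball R [556.1  33.  147. ]
bar R end [580.1  33.3  44. ]
pin [581.8 235.   50. ]
```

```bash
python3 -m creep '[{"slide":[3.3,10,30.5],"roll":0,"grip":0},{"slide":[3.3,45,30.5],"roll":0,"grip":0},{"slide":[3.3,80,30.5],"roll":0,"grip":0},{"slide":[3.3,105,30.5],"roll":0,"grip":0},{"slide":[3.3,114.5,30.5],"roll":0,"grip":0},{"slide":[3.3,114.5,30.5],"roll":0,"grip":0},{"slide":[3.3,114.5,30.5],"roll":0,"grip":0.2}]';python3 - <<'E'
from bench import snapshot,camera_info,robot
import cv2,pickle
im=snapshot("wrist")
cv2.imwrite("pics/wrist5.png",cv2.resize(im[:,:,::-1],None,fx=1.5,fy=1.5))
im=snapshot("scene"); cv2.imwrite("pics/scene5.png",cv2.resize(im[150:290,180:320,::-1],None,fx=4,fy=4,interpolation=cv2.INTER_CUBIC))
E
```

```text
time: 7.73
tool_pos: [0.5571, 0.0551, 0.1356]
ee_rot: [-1.57, 0.0, -1.583]
wrist_force: [0.4, -0.3, 0.7]
width: 0.0901
```

View pics/wrist5.png

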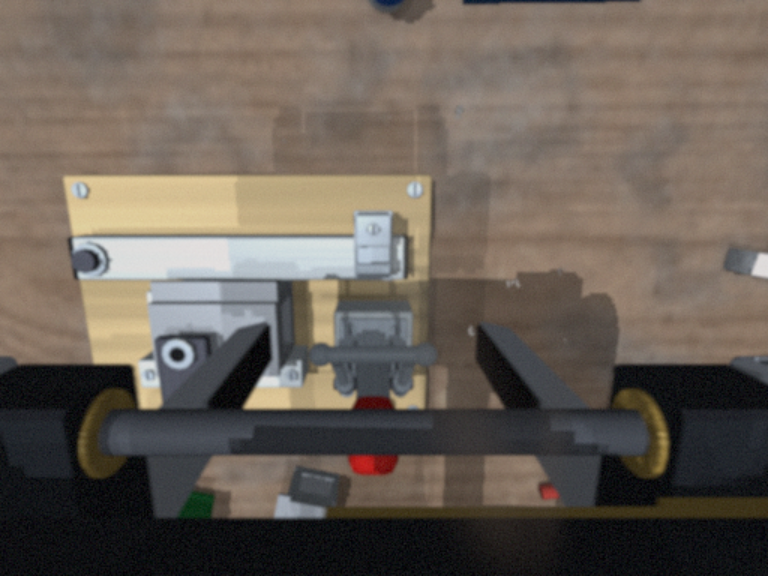

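View pics/scene5.png

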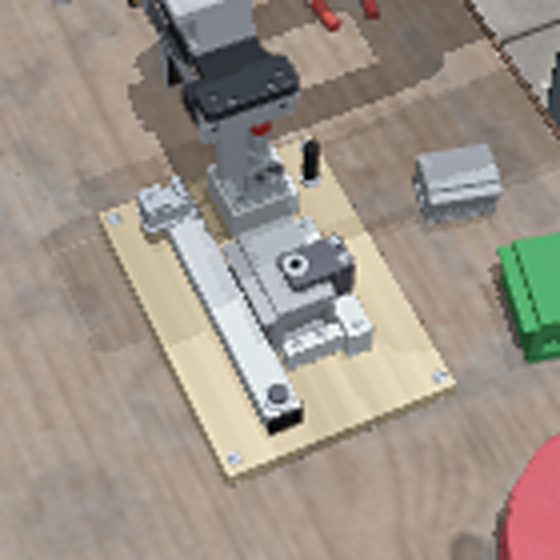

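Run:
```python
from h import *
from bench import camera_info,robot
w=camera_info("wrist");o=robot.get_obs()["tool_pos"];print(o)
for dz in [0,.005,.01,.019,.03]:
    print(dz,1.5*proj(w,o+[0,0,dz])[0], 1.5*proj(w,o+[0,.0215,dz])[0],1.5*proj(w,o+[0,-.0215,dz])[0])
for k in [(320,354),(427,354)]: print(ray(w,k[0]/1.5,k[1]/1.5,.147))
```

```text
[0.55832581 0.0550801  0.13771768]
0 [373.68361801 341.34289967] [325.31805443 341.98676852] [422.07430135 340.69869642]
0.005 [373.70877489 345.32543702] [324.06697846 345.98523473] [423.3770346  344.66528757]
0.01 [373.73529575 349.52390475] [322.74808858 350.20043567] [424.75042049 348.8470034 ]
0.019 [373.78684282 357.68422291] [320.18469333 358.39310302] [427.41984773 356.97493474]
0.03 [373.85750758 368.8710264 ] [316.67070723 369.62387956] [431.0794296  368.11771087]
[0.55635443 0.07790834 0.147     ]
[0.55571461 0.0325047  0.147     ]
```

```bash
python3 -m creep '[{"slide":[0,-4,-1],"roll":0,"grip":0.4},{"slide":[0,-4,-1],"roll":0,"grip":0.6},{"slide":[0,-4,-1],"roll":0,"grip":0.6},{"slide":[0,-4,-1],"roll":0,"grip":0.6},{"slide":[0,-4,-1],"roll":0,"grip":0.6},{"slide":[0,-4,-1],"roll":0,"grip":0.6},{"slide":[0,-4,-1],"roll":0,"grip":0.6},{"slide":[0,-4,-1],"roll":0,"grip":0.6}]';python3 - <<'E'
from bench import snapshot,camera_info,robot
import cv2,pickle
im=snapshot("wrist")
cv2.imwrite("pics/wrist6.png",cv2.resize(im[:,:,::-1],None,fx=1.5,fy=1.5))
E
```

```text
time: 8.5
tool_pos: [0.5563, 0.0552, 0.1395]
ee_rot: [-1.569, 0.0, -1.584]
wrist_force: [1.6, 1.2, 2.0]
width: 0.0505
```

View pics/wrist6.png

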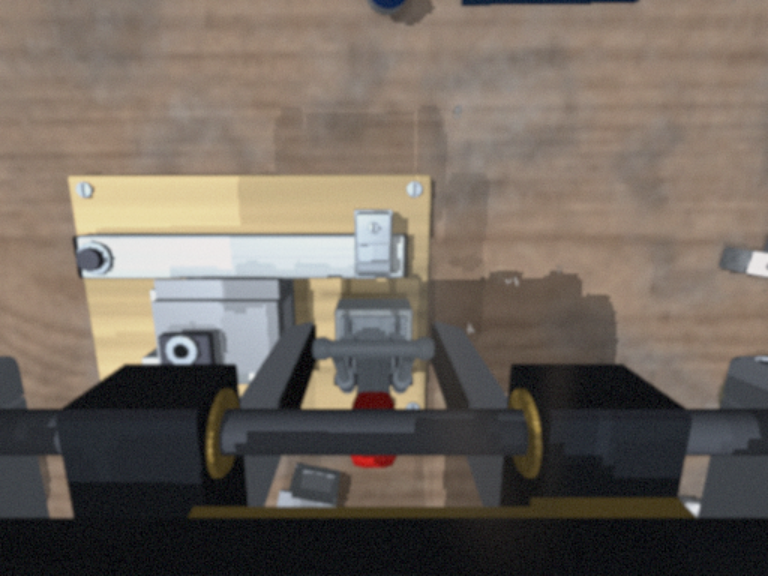

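```bash
python3 -m creep '[{"slide":[0,2,4],"roll":0,"grip":0.6},{"slide":[0,5.5,8.5],"roll":0,"grip":0.6},{"slide":[0,10,12.5],"roll":0,"grip":0.6},{"slide":[0,14,16],"roll":0,"grip":0.6},{"slide":[0,18.5,20],"roll":0,"grip":0.6},{"slide":[0,23,23],"roll":0,"grip":0.6},{"slide":[0,28,26],"roll":0,"grip":0.6},{"slide":[0,33,28],"roll":0,"grip":0.6}]'; python3 -m creep '[{"slide":[0,5,2],"roll":0,"grip":0.6},{"slide":[0,10,3.5],"roll":0,"grip":0.6},{"slide":[0,16,5],"roll":0,"grip":0.6},{"slide":[0,21.5,6],"roll":0,"grip":0.6},{"slide":[0,25,8],"roll":0,"grip":0.6},{"slide":[0,28,10],"roll":0,"grip":0.6},{"slide":[0,31,12],"roll":0,"grip":0.6},{"slide":[0,31,12],"roll":0,"grip":0.6}]';python3 - <<'E'
from bench import snapshot,camera_info,robot
import cv2,pickle
im=snapshot("wrist")
cv2.imwrite("pics/wrist7.png",cv2.resize(im[:,:,::-1],None,fx=1.5,fy=1.5))
E
```

```text
time: 9.22
tool_pos: [0.5839, 0.0548, 0.105]
ee_rot: [-1.572, 0.0, -1.584]
wrist_force: [-0.7, 2.1, 1.1]
width: 0.0509
time: 9.88
tool_pos: [0.5959, 0.0546, 0.0741]
ee_rot: [-1.571, 0.0, -1.584]
wrist_force: [-1.1, 2.3, 0.6]
width: 0.0503
```

View pics/wrist7.png

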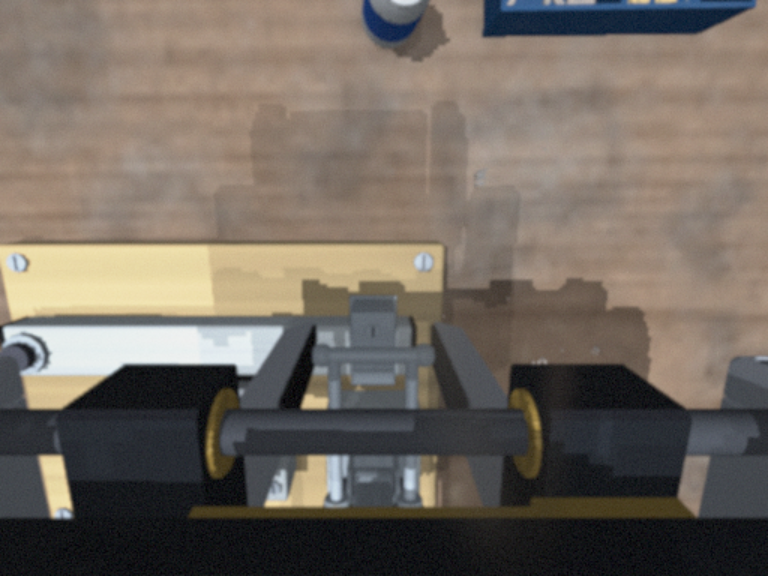

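```bash
python3 -m creep '[{"slide":[0,2,0],"roll":0,"grip":0.6},{"slide":[0,4,0],"roll":0,"grip":0.6},{"slide":[0,6,0],"roll":0,"grip":0.6},{"slide":[0,6,0],"roll":0,"grip":0.6}]'; python3 -m creep '[{"slide":[0,1,0],"roll":0,"grip":0.6},{"slide":[0,2,0],"roll":0,"grip":0.6},{"slide":[0,2,0],"roll":0,"grip":0.6}]'; python3 -m creep '[{"slide":[0,1,0],"roll":0,"grip":0.6},{"slide":[0,2,0],"roll":0,"grip":0.6},{"slide":[0,2,0],"roll":0,"grip":0.6}]'
```

```text
time: 10.27
tool_pos: [0.5967, 0.0546, 0.0691]
ee_rot: [-1.568, 0.0, -1.584]
wrist_force: [1.6, 1.9, -0.6]
width: 0.0507
time: 10.52
tool_pos: [0.5965, 0.0546, 0.0672]
ee_rot: [-1.569, 0.0, -1.584]
wrist_force: [1.1, 1.3, 1.1]
width: 0.0507
time: 10.77
tool_pos: [0.596, 0.0545, 0.0648]
ee_rot: [-1.57, 0.0, -1.584]
wrist_force: [1.9, 2.0, 1.5]
width: 0.0502
```

```bash
for k in 1; do python3 -m creep '[{"slide":[0,1,0],"roll":0,"grip":0.6},{"slide":[0,2,0],"roll":0,"grip":0.6},{"slide":[0,2,0],"roll":0,"grip":0.6}]'; done; python3 -m creep '[{"slide":[0,1,0],"roll":0,"grip":0.6},{"slide":[0,1.5,0],"roll":0,"grip":0.6},{"slide":[0,1.5,0],"roll":0,"grip":0.6}]'
```

```text
time: 11.02
tool_pos: [0.596, 0.0545, 0.0644]
ee_rot: [-1.57, -0.0, -1.584]
wrist_force: [0.2, 2.3, 5.2]
width: 0.0505
time: 11.27
tool_pos: [0.5962, 0.0545, 0.0642]
ee_rot: [-1.569, -0.0, -1.584]
wrist_force: [-2.6, 1.8, 9.4]
width: 0.0508
```

```bash
python3 -m creep '[{"slide":[0,-1,-1],"roll":0,"grip":0.6},{"slide":[0,-1,-2],"roll":0,"grip":0.6},{"slide":[0,-1,-3],"roll":0,"grip":0.6}]';python3 -m creep '[{"slide":[0,0,-1],"roll":0,"grip":0.6},{"slide":[0,0,-2],"roll":0,"grip":0.6},{"slide":[0,0,-2],"roll":0,"grip":0.6}]';python3 -m creep '[{"slide":[0,0,-1],"roll":0,"grip":0.6},{"slide":[0,0,-2],"roll":0,"grip":0.6},{"slide":[0,0,-2],"roll":0,"grip":0.6}]'
```

```text
time: 11.52
tool_pos: [0.5952, 0.0546, 0.0643]
ee_rot: [-1.564, 0.0, -1.584]
wrist_force: [5.6, 1.8, 5.0]
width: 0.0504
time: 11.77
tool_pos: [0.5928, 0.0547, 0.0642]
ee_rot: [-1.565, 0.0, -1.584]
wrist_force: [3.9, 1.8, 6.1]
width: 0.0505
time: 12.02
tool_pos: [0.5876, 0.0546, 0.0616]
ee_rot: [-1.574, -0.0, -1.584]
wrist_force: [0.9, 1.1, 1.1]
width: 0.0505
```

```bash
python3 -m creep '[{"slide":[0,1,0],"roll":0,"grip":0.6},{"slide":[0,2,0],"roll":0,"grip":0.6},{"slide":[0,2,0],"roll":0,"grip":0.6}]';python3 -m creep '[{"slide":[0,1,0],"roll":0,"grip":0.6},{"slide":[0,2,0],"roll":0,"grip":0.6},{"slide":[0,2,0],"roll":0,"grip":0.6}]'
```

```text
time: 12.27
tool_pos: [0.5871, 0.0547, 0.059]
ee_rot: [-1.575, 0.0, -1.584]
wrist_force: [-1.6, 2.4, 2.1]
width: 0.0502
time: 12.52
tool_pos: [0.5875, 0.0547, 0.0576]
ee_rot: [-1.574, 0.0, -1.584]
wrist_force: [-3.2, 1.4, 1.5]
width: 0.0509
```

```bash
python3 -m creep '[{"slide":[0,1,-1],"roll":0,"grip":0.6},{"slide":[0,1.5,-2],"roll":0,"grip":0.6},{"slide":[0,1.5,-2],"roll":0,"grip":0.6}]';python3 -m creep '[{"slide":[0,0.5,-1],"roll":0,"grip":0.6},{"slide":[0,0.5,-2],"roll":0,"grip":0.6},{"slide":[0,0.5,-2],"roll":0,"grip":0.6}]'
```

```text
time: 12.77
tool_pos: [0.5876, 0.0546, 0.0572]
ee_rot: [-1.569, 0.0, -1.584]
wrist_force: [0.7, 1.6, 0.5]
width: 0.0505
time: 13.02
tool_pos: [0.5852, 0.0546, 0.0569]
ee_rot: [-1.569, 0.0, -1.584]
wrist_force: [2.0, 1.0, 1.1]
width: 0.0509
```

```bash
python3 -m creep '[{"slide":[0,0.5,-1],"roll":0,"grip":0.6},{"slide":[0,0.5,-2],"roll":0,"grip":0.6},{"slide":[0,0.5,-2],"roll":0,"grip":0.6}]';python3 -m creep '[{"slide":[0,0.5,-1],"roll":0,"grip":0.6},{"slide":[0,0.5,-1.5],"roll":0,"grip":0.6},{"slide":[0,0.5,-1.5],"roll":0,"grip":0.6}]'
```

```text
time: 13.27
tool_pos: [0.5847, 0.0546, 0.0565]
ee_rot: [-1.566, 0.0, -1.584]
wrist_force: [5.4, 2.0, -1.1]
width: 0.0506
time: 13.52
tool_pos: [0.5847, 0.0546, 0.0565]
ee_rot: [-1.562, 0.0, -1.584]
wrist_force: [8.3, 1.6, -0.9]
width: 0.0505
```

```bash
python3 -m creep '[{"slide":[0,0,1],"roll":0,"grip":0.6},{"slide":[0,0,2],"roll":0,"grip":0.6},{"slide":[0,0,2],"roll":0,"grip":0.55},{"slide":[0,0,2],"roll":0,"grip":0.45},{"slide":[0,0,2],"roll":0,"grip":0.35},{"slide":[0,0,2],"roll":0,"grip":0.3},{"slide":[0,0,2],"roll":0,"grip":0.3}]';python3 - <<'E'
from bench import snapshot,camera_info,robot
import cv2,pickle
im=snapshot("wrist")
cv2.imwrite("pics/wrist8.png",cv2.resize(im[:,:,::-1],None,fx=1.5,fy=1.5))
E
```

```text
time: 14.1
tool_pos: [0.5817, 0.0543, 0.0544]
ee_rot: [-1.575, -0.001, -1.584]
wrist_force: [-0.2, 0.9, 0.4]
width: 0.0655
```

View pics/wrist8.png

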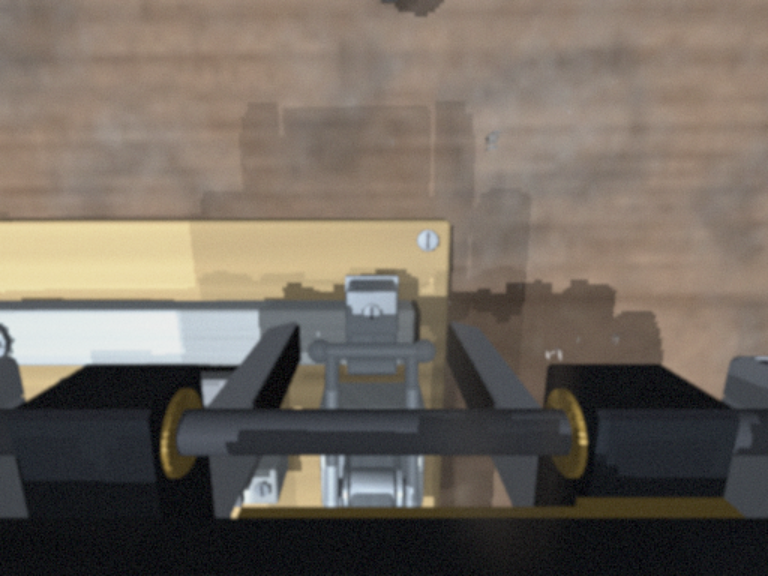

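```bash
python3 -m creep '[{"slide":[0,-5,0],"roll":0,"grip":0.3},{"slide":[0,-15,0],"roll":0,"grip":0.3},{"slide":[0,-40,0],"roll":0,"grip":0.3},{"slide":[0,-70,0],"roll":0,"grip":0.3},{"slide":[0,-100,-10],"roll":0,"grip":0.5},{"slide":[0,-130,-30],"roll":0,"grip":0.8},{"slide":[0,-160,-50],"roll":0,"grip":1},{"slide":[0,-190,-70],"roll":0,"grip":1},{"slide":[0,-190,-80],"roll":0,"grip":1},{"slide":[0,-190,-80],"roll":0,"grip":1}]';python3 - <<'E'
from bench import snapshot,camera_info,robot
import cv2,pickle
pickle.dump(camera_info("wrist"),open("w9.pkl","wb"))
im=snapshot("wrist")
cv2.imwrite("pics/wrist9.png",cv2.resize(im[:,:,::-1],None,fx=1.5,fy=1.5))
cv2.imwrite("pics/wrist9z.png",cv2.resize(im[100:240,130:310,::-1],None,fx=4,fy=4,interpolation=cv2.INTER_CUBIC))
im=snapshot("scene"); cv2.imwrite("pics/scene9.png",cv2.resize(im[150:290,180:320,::-1],None,fx=4,fy=4,interpolation=cv2.INTER_CUBIC))
E
```

```text
time: 14.98
tool_pos: [0.5031, 0.0558, 0.2497]
ee_rot: [-1.563, 0.0, -1.584]
wrist_force: [-0.1, 0.1, -0.1]
width: 0.0288
```

View pics/wrist9.png

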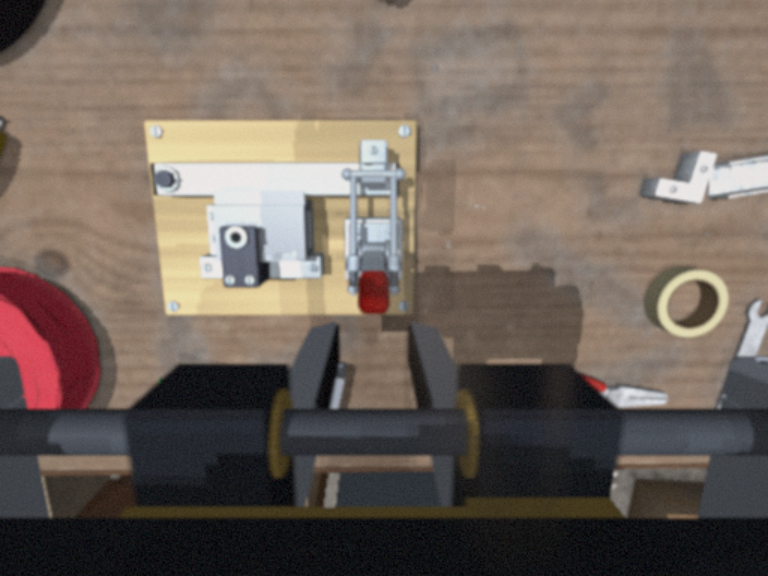

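View pics/scene9.png

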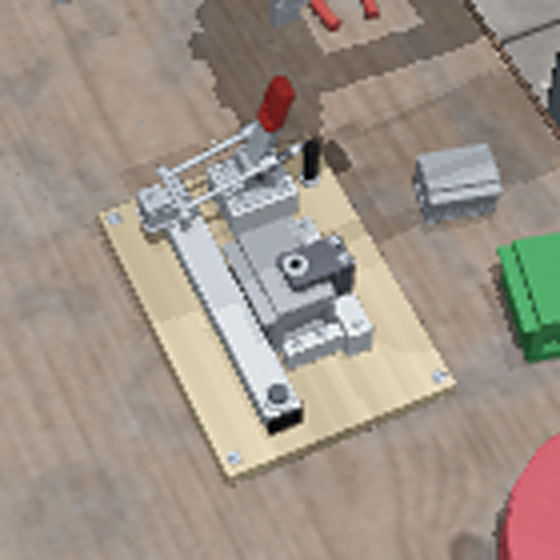

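View pics/wrist9z.png

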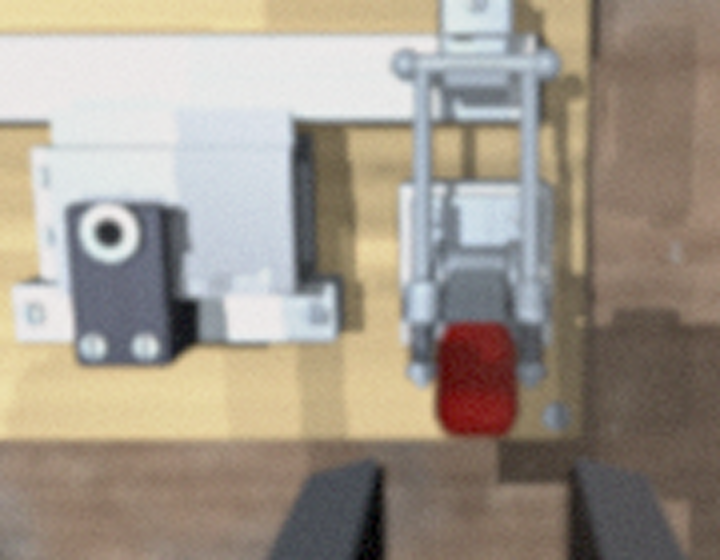

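Run:
```python
from h import *
import pickle
from bench import camera_info
w=pickle.load(open("w9.pkl","rb"));s=camera_info("scene")
z=lambda x,y:(130+(x+.5)/4-.5,100+(y+.5)/4-.5)
print("bar",ray(w,*z(480,65),.068),ray(w,*z(480,65),.076))
for n,x,y in [("trunn L",420,300),("tr R",532,300),("lip far",478,76),("lip near",478,112),("grip near end",477,432),("grip far end",477,325)]:
    print(n,*[np.round(1e3*ray(w,*z(x,y),h),1) for h in(.068,.075,.085,.12,.14)])
g=tri([(w,*z(477,380)),(s,180+277/4,150+95/4)]);print(g)
```

```text
bar [0.58212875 0.05372935 0.068     ] [0.58181364 0.05376541 0.076     ]
trunn L [509.5  74.   68. ] [510.6  73.6  75. ] [512.2  73.1  85. ] [517.9  71.3 120. ] [521.1  70.3 140. ]
tr R [509.  38.  68.] [510.1  38.3  75. ] [511.8  38.8  85. ] [517.5  40.5 120. ] [520.7  41.5 140. ]
lip far [578.9  54.4  68. ] [578.7  54.4  75. ] [578.4  54.4  85. ] [577.3  54.5 120. ] [576.7  54.6 140. ]
lip near [568.1  54.5  68. ] [568.1  54.6  75. ] [568.1  54.6  85. ] [568.1  54.7 120. ] [568.   54.7 140. ]
grip near end [465.2  56.3  68. ] [467.2  56.3  75. ] [470.   56.2  85. ] [480.   56.1 120. ] [485.7  56.1 140. ]
grip far end [501.1  55.8  68. ] [502.4  55.8  75. ] [504.2  55.8  85. ] [510.7  55.7 120. ] [514.4  55.7 140. ]
(array([0.49698264, 0.0562412 , 0.13752575]), np.float64(0.0031074288914578695))
```

```bash
python3 -m creep '[{"slide":[0,0,19],"roll":0,"grip":1},{"slide":[0,0,19],"roll":0,"grip":1},{"slide":[0,40,19],"roll":0,"grip":1},{"slide":[0,80,19],"roll":0,"grip":1},{"slide":[0,105,19],"roll":0,"grip":1},{"slide":[0,113,19],"roll":0,"grip":1},{"slide":[0,113,19],"roll":0,"grip":1}]';python3 -m creep '[{"slide":[0,0,-4],"roll":0,"grip":1},{"slide":[0,0,-8],"roll":0,"grip":1},{"slide":[0,0,-11],"roll":0,"grip":1},{"slide":[0,0,-13],"roll":0,"grip":1},{"slide":[0,0,-13],"roll":0,"grip":1}]';python3 - <<'E'
from bench import snapshot,camera_info,robot
import cv2,pickle
im=snapshot("scene"); cv2.imwrite("pics/scene10.png",cv2.resize(im[150:290,180:320,::-1],None,fx=4,fy=4,interpolation=cv2.INTER_CUBIC))
E
```

```text
time: 15.67
tool_pos: [0.5199, 0.0554, 0.1281]
ee_rot: [-1.58, -0.0, -1.584]
wrist_force: [-0.6, 0.9, -0.4]
width: 0.0002
time: 16.08
tool_pos: [0.5115, 0.0556, 0.1349]
ee_rot: [-1.563, 0.0, -1.584]
wrist_force: [5.5, 0.5, -0.1]
width: 0.0002
```

View pics/scene10.png

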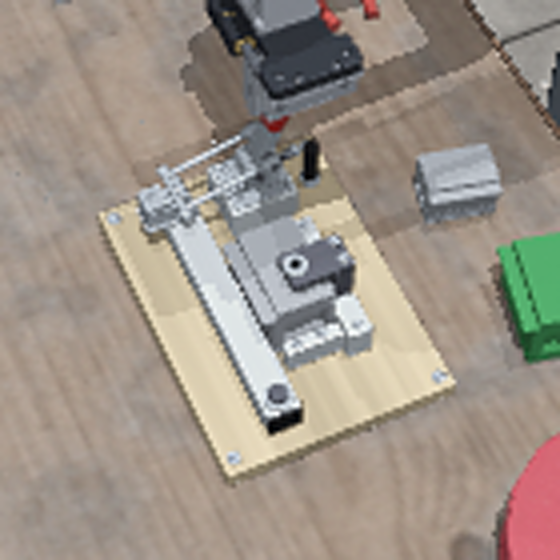

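```bash
python3 -m creep '[{"slide":[0,1,-3.5],"roll":0,"grip":1},{"slide":[0,2,-6.7],"roll":0,"grip":1},{"slide":[0,3.5,-10],"roll":0,"grip":1},{"slide":[0,4.7,-13.2],"roll":0,"grip":1},{"slide":[0,6.4,-16.4],"roll":0,"grip":1},{"slide":[0,8.1,-19.5],"roll":0,"grip":1},{"slide":[0,10,-22.4],"roll":0,"grip":1},{"slide":[0,12,-25.3],"roll":0,"grip":1}]'
```

```text
time: 16.8
tool_pos: [0.485, 0.056, 0.1222]
ee_rot: [-1.567, 0.0, -1.584]
wrist_force: [2.5, -0.5, 5.4]
width: 0.0009
```

```bash
python3 -m creep '[{"slide":[0,2.2,-2.7],"roll":0,"grip":1},{"slide":[0,4.5,-5.4],"roll":0,"grip":1},{"slide":[0,7,-8],"roll":0,"grip":1},{"slide":[0,9.5,-10.4],"roll":0,"grip":1},{"slide":[0,12.2,-12.6],"roll":0,"grip":1},{"slide":[0,15,-14.8],"roll":0,"grip":1}]';python3 -m creep '[{"slide":[0,3,-2],"roll":0,"grip":1},{"slide":[0,5.9,-3.9],"roll":0,"grip":1},{"slide":[0,9,-5.5],"roll":0,"grip":1},{"slide":[0,12.2,-7.1],"roll":0,"grip":1}]'
```

```text
time: 17.3
tool_pos: [0.4687, 0.0562, 0.1047]
ee_rot: [-1.572, 0.0, -1.584]
wrist_force: [3.3, -1.2, 2.5]
width: 0.0002
time: 17.63
tool_pos: [0.4612, 0.0563, 0.0924]
ee_rot: [-1.573, 0.0, -1.584]
wrist_force: [2.2, 0.6, 1.0]
width: 0.0002
```

```bash
python3 -m creep '[{"slide":[0,1,0],"roll":0,"grip":1},{"slide":[0,2,-0.5],"roll":0,"grip":1},{"slide":[0,3,-1],"roll":0,"grip":1}]';python3 -m creep '[{"slide":[0,1,-0.3],"roll":0,"grip":1},{"slide":[0,2,-0.6],"roll":0,"grip":1},{"slide":[0,3,-1],"roll":0,"grip":1}]'
```

```text
time: 17.88
tool_pos: [0.4601, 0.0564, 0.0896]
ee_rot: [-1.573, 0.0, -1.584]
wrist_force: [-0.5, 0.7, 1.5]
width: 0.0006
time: 18.13
tool_pos: [0.4597, 0.0564, 0.087]
ee_rot: [-1.572, 0.0, -1.584]
wrist_force: [0.3, 0.7, -0.5]
width: 0.0001
```

```bash
python3 -m creep '[{"slide":[0,1,-0.3],"roll":0,"grip":1},{"slide":[0,2,-0.4],"roll":0,"grip":1},{"slide":[0,3,-0.5],"roll":0,"grip":1}]';python3 -m creep '[{"slide":[0,1,-0.3],"roll":0,"grip":1},{"slide":[0,2,-0.3],"roll":0,"grip":1},{"slide":[0,3,-0.3],"roll":0,"grip":1}]';python3 - <<'E'
from bench import snapshot,camera_info,robot
import cv2,pickle
im=snapshot("scene"); cv2.imwrite("pics/scene11.png",cv2.resize(im[150:290,180:320,::-1],None,fx=4,fy=4,interpolation=cv2.INTER_CUBIC))
im=snapshot("wrist")
cv2.imwrite("pics/wrist11.png",cv2.resize(im[:,:,::-1],None,fx=1.5,fy=1.5))
print(robot.get_obs())
E
```

```text
time: 18.38
tool_pos: [0.4596, 0.0563, 0.0842]
ee_rot: [-1.571, 0.0, -1.584]
wrist_force: [-0.2, 0.1, -0.1]
width: 0.0006
time: 18.63
tool_pos: [0.4593, 0.0563, 0.0811]
ee_rot: [-1.571, 0.0, -1.584]
wrist_force: [-0.1, -0.7, -0.4]
width: 0.0005
{'time': 18.7333, 'joint_positions': array([-6.22961827e-04, -4.80619158e-02,  1.75886255e+00,  1.00568477e-04,
        1.43117214e+00,  1.58341171e+00]), 'qvel': array([ 0.00168038, -0.00262894, -0.00430794, -0.00014849,  0.00322819,
        0.00057941]), 'joint_torque': array([-2.81810870e-03, -2.67051780e+01, -2.87761992e+01,  1.49089471e-02,
       -9.15043289e-02,  4.00791669e-05]), 'tool_pos': array([0.45918765, 0.05634887, 0.08098607]), 'ee_rot': array([-1.57117767e+00,  9.47813479e-05, -1.58404870e+00]), 'wrist_force': array([0.6600644 , 0.13145269, 0.9505794 ]), 'wrist_torque': array([-0.0346512 ,  0.19654649,  0.06745292]), 'width': 0.0003910149855462327}
```

View pics/scene11.png

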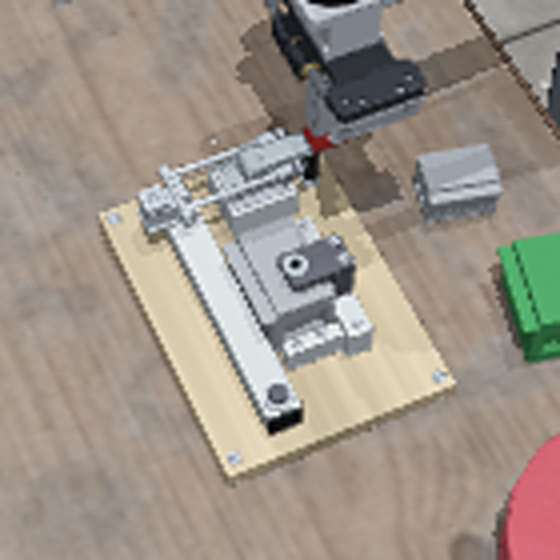

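View pics/wrist11.png

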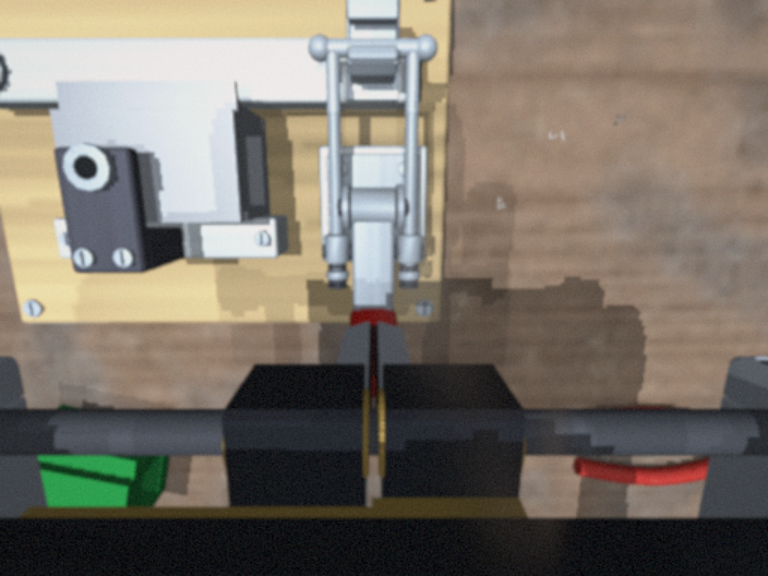

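```bash
python3 -m creep '[{"slide":[0,1,0],"roll":0,"grip":1},{"slide":[0,2,0],"roll":0,"grip":1},{"slide":[0,2,0],"roll":0,"grip":1}]';python3 -m creep '[{"slide":[0,1,0],"roll":0,"grip":1},{"slide":[0,1.5,0],"roll":0,"grip":1},{"slide":[0,1.5,0],"roll":0,"grip":1}]';python3 -m creep '[{"slide":[0,1,0],"roll":0,"grip":1},{"slide":[0,1,0],"roll":0,"grip":1}]'
```

```text
time: 18.98
tool_pos: [0.4592, 0.0563, 0.0791]
ee_rot: [-1.571, 0.0, -1.584]
wrist_force: [-0.2, 0.1, -0.2]
width: 0.0
time: 19.23
tool_pos: [0.4592, 0.0564, 0.0776]
ee_rot: [-1.571, 0.0, -1.584]
wrist_force: [0.0, 0.1, -1.0]
width: 0.0004
time: 19.4
tool_pos: [0.4594, 0.0563, 0.0772]
ee_rot: [-1.57, 0.0, -1.584]
wrist_force: [-1.0, 0.8, 2.4]
width: 0.0005
```

Contact begins at 77.2 mm, the flat height expected. A little more.

```bash
python3 -m creep '[{"slide":[0,1,0],"roll":0,"grip":1},{"slide":[0,1.5,0],"roll":0,"grip":1},{"slide":[0,1.5,0],"roll":0,"grip":1}]';python3 -m creep '[{"slide":[0,1,0],"roll":0,"grip":1},{"slide":[0,1.5,0],"roll":0,"grip":1},{"slide":[0,1.5,0],"roll":0,"grip":1}]'
```

```text
time: 19.65
tool_pos: [0.4595, 0.0563, 0.0772]
ee_rot: [-1.57, -0.0, -1.584]
wrist_force: [-3.8, 0.5, 8.5]
width: 0.0005
time: 19.9
tool_pos: [0.4596, 0.0563, 0.077]
ee_rot: [-1.569, -0.0, -1.584]
wrist_force: [-6.2, 1.0, 15.8]
width: 0.0003
```

```bash
python3 -m creep '[{"slide":[0,-3,0],"roll":0,"grip":1},{"slide":[0,-6,0],"roll":0,"grip":1},{"slide":[0,-12,0],"roll":0,"grip":1},{"slide":[0,-30,0],"roll":0,"grip":1},{"slide":[0,-70,0],"roll":0,"grip":1},{"slide":[0,-110,0],"roll":0,"grip":1},{"slide":[0,-150,0],"roll":0,"grip":1},{"slide":[0,-180,-15],"roll":0,"grip":1},{"slide":[0,-180,-30],"roll":0,"grip":1},{"slide":[0,-180,-30],"roll":0,"grip":1},{"slide":[0,-180,-30],"roll":0,"grip":1}]';python3 - <<'E'
from bench import snapshot,camera_info,robot
import cv2,pickle
pickle.dump(camera_info("wrist"),open("w12.pkl","wb"))
im=snapshot("scene"); cv2.imwrite("pics/scene12.png",cv2.resize(im[150:290,180:320,::-1],None,fx=4,fy=4,interpolation=cv2.INTER_CUBIC))
im=snapshot("wrist")
cv2.imwrite("pics/wrist12.png",cv2.resize(im[40:240,130:330,::-1],None,fx=3,fy=3,interpolation=cv2.INTER_CUBIC))
im=snapshot("top")
cv2.imwrite("pics/top12.png",im[:,:,::-1])
E
```

```text
time: 20.82
tool_pos: [0.4293, 0.0568, 0.2538]
ee_rot: [-1.57, 0.0, -1.584]
wrist_force: [-0.3, -0.5, 0.1]
width: 0.0006
```

View pics/scene12.png

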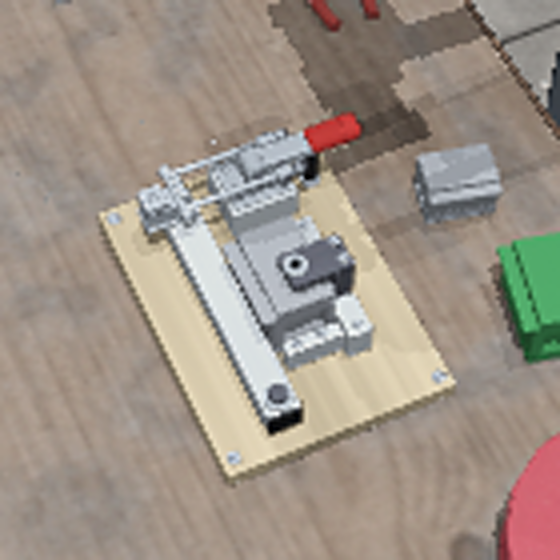

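View pics/wrist12.png

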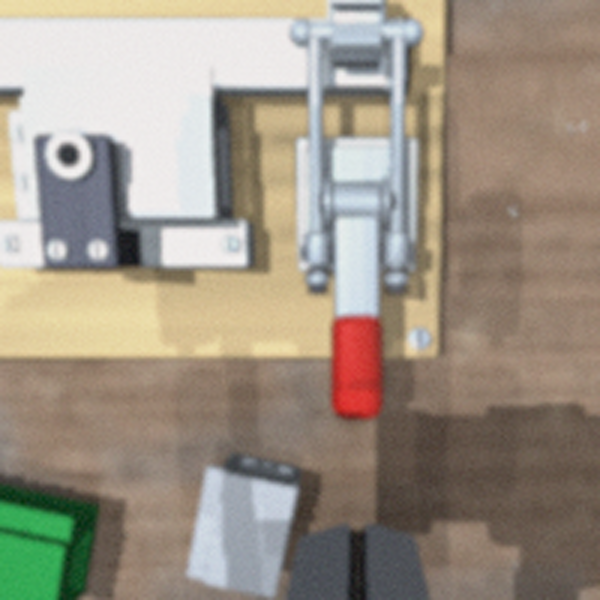

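View pics/top12.png

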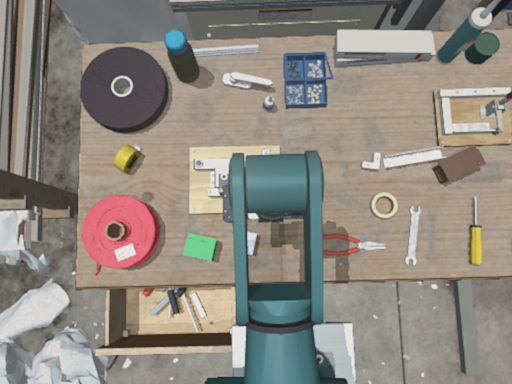

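Run:
```python
from h import *
import pickle
from bench import camera_info
w=pickle.load(open("w12.pkl","rb"));s=camera_info("scene")
z=lambda x,y:(130+(x+.5)/3-.5,40+(y+.5)/3-.5)
print("grip top",tri([(w,*z(357,365)),(s,180+333/4,150+126/4)]),"bar",tri([(w,*z(357,33)),(s,180+180/4,150+193/4)]))
from bench import ticket
print(ticket.close_job())
```

```text
grip top (array([0.44921385, 0.05749914, 0.07418449]), np.float64(0.003648522605571596)) bar (array([0.57906256, 0.05711426, 0.0652587 ]), np.float64(0.005568293641831983))
the job is handed in; nothing more can be done
None
```

The profile is clamped and I handed the job in at about 21 s. No verdict came back, so success is judged only from my own checks below.

- **Clamp bar:** I pushed it shut until it stopped solidly, with about 11 N along the push (about 13 N in total at the wrist).
- **Loop:** I gripped the loop across its two balls and set it on the keeper's landing. The peak there was about 9 N upward, with the arm still moving gently. I then dragged it back until it dropped in, at about 3 mm beyond the keeper mark. Seating it under the lip took about 8 N.
- **Lever:** I pressed it over centre and stopped at about 16 N, when the grip's top face was at 77 mm, the height given for a flat lever. I then backed the arm clear.

**Last checks:**
- Pictures taken about 1 s after letting go show the lever staying flat by itself and the cross bar still behind the lip.
- They also show the clamp bar straight against the profile, with no visible gap at the fence.
- The tape measure and masking tape look unmoved. The pliers do too, though the arm partly hides them.

**What disagreed or wasn't checked:**
- The final two-camera measurement put the grip at 74 mm, against the 77 mm felt. It put the cross bar at 65 mm, against an expected 68 mm. The two cameras' sight lines missed each other by 4 to 6 mm, so I put this down to how roughly I picked the points.
- The loop's pull and the force on the profile could not be measured directly.

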